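# Hang and lock the stop rail, then seat a jaw blank in the stop corner

## Robot

A 6-joint arm with a two-finger parallel gripper is mounted at the origin on the work surface. World frame = base frame: x ahead of the robot, y to its left, z up, the work surface at z = 0. Lengths are in m, angles in rad, forces in N, time in s.
With the tool pointing down it reaches from about 0.35 to 0.975 m from the base axis. Payload 4.9 kg.
Tool frame: the origin (TCP) lies at the very end of the fingers, on their centre line; the grasp point (between the pads) lies 19 mm behind it (manip.tcp_to_grasp is the distance from the TCP to the grasp point, in m); z points along the fingers, y is the direction in which the jaws open and shut (so a half turn about z gives the same grasp; the last joint's range is limited). The gripper opens to 85 mm and grips with 20 to 120 N. Pads are 22 mm wide; open, the fingers measure 114 mm over their backs; the gripper's body (76 mm by 85 mm) begins 54 mm behind the grasp point. The pads swing forward as they close: fully open they stand 13 mm farther back than shut.
Start: joints at [-1.371, 0.053, 1.613, -0, 1.476, -0.119], TCP at [0.196, -0.593, 0.231] pointing down, gripper open.
Joint ranges: [-3.01, 3.01], [-1.01, 2.22], [0.06, 2.58], [-1.02, 4.17], [0.09, 2.62], [-3.14, 3.14]. Speed limits (rad/s): [2.57, 2.57, 3.14, 3.14, 3.14, 3.14].

## Interface

Orientations are given as a unit quaternion [w, x, y, z].
In Python, from plant import sensors, cams, job, finder, manip gives the robot as it stands.
- The arm moves only by the shell command python3 -m pendant 'ROWS'. ROWS is JSON, a list of rows, each an object of numbers: "wx", "wy", "wz": the turn, a rotation vector about the tool's x, y, z in degrees; "dx", "dy", "dz": the shift along the tool's x, y, z in m; "hand": the gripper's target within -1 to 1 (fully open at 1, half-way at 0, shut at -1). A call has 1 to 20 rows; each row is the pose to reach, as a shift and turn from the pose commanded when the call began, along the tool's axes at that moment; what a row does not reach only later rows make up. A row lasts 1/12 s, in which the tool goes at most 41.7 mm and 7.16 degrees, less where a joint would pass 70% of its speed; a pose out of reach is approached as far as the arm can. A call with a gripper value outside its range is refused whole. The fingers move at their own pace and stop on an object; the grip force is fixed at half the most. Time passes only in rows, so rows that repeat a pose let the fingers close. It gives the time, the measured TCP pose, the force and the opening at its end, in the units of the state.
- sensors.state(): the state, without advancing time (a new reading comes with each control period).
- cams.grab_frame(name): name is "side" or "top"; returns (picture, depth): 400x640x3 uint8, red, green, blue; 400x640 float32, m along the optical axis (not along the pixel's ray), 0 where there is no reading.
- cams.calibration(name): a dict with "fov_y" (degrees; the focal length in pixels is half the picture's height over the tangent of half this angle, whatever the lens; pixels are square), "cx", "cy" (the principal point, pixels), "k1" (the pictures are not rectified: a ray, as slopes to the right and down, at radius r is drawn at 1 + k1 r^2 times it, then the intrinsics apply), "pose" (4x4, takes a point from camera to world coordinates). Camera axes: x right, y down, z forward; pixel columns grow to the right and rows downward; lengths in m; the calibration is good to about 2 mm. A picture is of the moment at which its call begins. calibration takes no time and is no camera call.
- job.job_done(): hands the job in, once; it reports no verdict.
Trained networks look in the newest picture that a camera, given by its name, has taken for a name from the list of things; names that differ only in an ending like _2 or _b are one class to them, and where a whole thing is asked for, a point or a joint stands for the part that bears it (a point fixed in the world has none). Each returns a list of dicts, best first, with "score" (0 to 1); they miss things now and then, are a little off and sometimes report something else, mostly with a low value. They report only what shows in the picture. A call takes as long as a camera call. They do not tell look-alikes from the thing itself.
- finder.look_for(camera, thing): "position" ([x, y, z] in m, in world coordinates, good to about 4 mm: the middle of the surface that is visible of it).
The state is a dict: "time": time; "joint_pos": joint angles; "joint_vel": joint speeds; "joint_efforts": joint torques, N m; "tool_pos": TCP position; "tool_rot": TCP orientation; "contact_force": force on the tool from outside, world axes, zero at the start; "ft_torque": the same for the moment, N m; "gripper_width": opening from 0.0 (shut) to 1.0 (fully open).
Only numpy, scipy, OpenCV 4.12 (cv2) and the standard library are available. Lean on these libraries where they do the work, as an engineer would, in place of code of your own. Each camera call takes 0.05 s, during which the arm holds its last target. There are 200 camera calls.

## Task

Set up the stop fixture: hook the two tabs of the loose stop rail into the slots of the fixture's uprights and push the rail down until both spring catches snap out and lock it. Then lay the soft-jaw blank on the fixture's base plate, long side towards the rail, and push it square and flush into the corner between the locked rail and the low side fence. Leave the other things on the bench where they are.

Things in the scene. Friction and masses are not known exactly. Their poses are not given: they have to be found in the camera images.
- fixture: Stop fixture fixed to the bench; origin under the centre of its dark steel base plate (180 x 220 x 12 mm), x towards its uprights, y left, z up. Two flat steel uprights stand at y +75 and -75: 44 wide (y), 6 thick (x 50 to 56), top at z 92 mm, open between them; behind each a catch block reaches to x 86. 'Fixture' coordinates elsewhere are mm in this frame.
- slot_left (a point): Centre of the left upright's slot on its front face, fixture (50, 75, 62.5). The slot is 15 mm wide (y) and 33 mm high (z 46 to 79) and goes through. Axes as the fixture.
- slot_right (a point): Centre of the right upright's slot on its front face, fixture (50, -75, 62.5). Same slot. Axes as the fixture.
- rail_home (a point): Where the rail's centre is when locked, fixture (40, 0, 40), rail axes parallel to the fixture's: rear face against the uprights' front, underside on the two steel ledges (6 mm high) at the uprights' feet. The tabs enter the slots with the rail 13 to 23 mm above this height (19 best), and play 2 mm in x once hooked.
- corner (a point): Point on top of the base plate where the locked rail's front face meets the side fence's inner face, fixture (30, 97, 12); axes as the fixture. The low steel fence stands on the left edge, x -75 to 25, y 97 to 110, top at z 32. The jaw blank is home with its centre at fixture (5, 47, 32), long axis along y.
- catch_left (a joint): Spring catch in the left upright, m: 0 = out, 0.004 = pushed in flush. Its 10 mm wide nose stands 4 mm out of the front face at fixture z 27.5 to 39, top sloping: the rail's rear bottom flange pushes it in (spring 2 to 3 N) on the way down, then it snaps out into the groove above the flange. Both together need about 8 to 20 N downwards, more than the rail's weight.
- catch_right (a joint): The same spring catch in the right upright.
- rail_centre (a point): Centre of the loose stop rail, an aluminium channel standing on its long edge: 190 long (y), 20 thick (x), 44 high (z), 0.4 kg. Front (x -10) flat; rear (x +10) with a groove 8 to 20 mm over the underside and, at y +75 and -75, a steel tab 10 wide: shank 30 to 38 mm over the underside out to x 18, then a hook (x 18 to 23) hanging down to 15 mm over the underside.
- jaw_centre (a point): Centre of the soft-jaw blank, a plain aluminium block with two dark bolt recesses on top: 100 long (local x), 50 wide (y), 40 high (z), about 0.5 kg; half-way up, 20 mm over the underside. Either end may point to the fence.
- gear_blank: White nylon gear blank, disc 84 mm across with a hub, 30 high; origin under its centre. Leave alone.
- knurling_tool: Steel knurling tool, 150 mm long, 24 high, lying flat; origin on its underside. Leave alone.
- feeler_case: Brass feeler-gauge case 105 x 22 x 14 mm; origin under its centre. Leave alone.
- torque_handle: Green torque handle with a steel shaft and square, 190 mm long, 28 high; origin on its underside. Leave alone.
Mind the look-alikes: they are no part of the job. Leave any red or yellow look-alike of the part that bears jaw_centre alone.

How it is judged:
By the outcome, as a careful person would: the job done as asked, in the order asked, and still so for the second after the job is handed in, with the robot touching nothing.
It also fails if it takes over 72 s, if anything falls off the work surface, if the arm or the gripper's body presses on something with over 40 N, if the wrist force passes 120 N, or if a joint passes its speed limit or range.

## Working session

There is one attempt and no reset: what is moved stays moved. The work goes in short steps, Python scripts to look and compute and a shell command to move; the robot and the scene stay as the last step left them, time stands still between calls to the robot, and variables do not carry over. Pictures are saved under pics/ and viewed, about 8 in all and at most 12, crops included, and the job is handed in when it is done.

```bash
ls; mkdir -p pics; cat > h.py <<'E'
import numpy as np, cv2
from plant import sensors, cams, job, finder, manip
from scipy.spatial.transform import Rotation as R
def grab(n,save=None):
    p,d=cams.grab_frame(n)
    if save: cv2.imwrite('pics/'+save,p[:,:,::-1])
    return p,d
def K(n):
    c=cams.calibration(n); f=200/np.tan(np.radians(c['fov_y'])/2)
    return f,c['cx'],c['cy'],c['k1'],np.array(c['pose'])
def cloud(n,d):
    f,cx,cy,k1,T=K(n)
    v,u=np.mgrid[0:400,0:640]; x=(u-cx)/f; y=(v-cy)/f
    a,b=x.copy(),y.copy()
    for _ in range(8):
        s=1+k1*(a*a+b*b); a,b=x/s,y/s
    P=np.stack([a*d,b*d,d],-1)@T[:3,:3].T+T[:3,3]
    P[d<=0]=np.nan
    return P
def proj(n,p):
    f,cx,cy,k1,T=K(n); q=(np.array(p)-T[:3,3])@T[:3,:3]
    a=q[...,:2]/q[...,2:]; a=a*(1+k1*(a**2).sum(-1,keepdims=True))
    return a*f+[cx,cy]
def st():
    s=sensors.state(); w,x,y,z=s['tool_rot']
    M=R.from_quat([x,y,z,w]).as_matrix()
    return s,np.array(s['tool_pos']),M
E
python3 - <<'E'
from h import *
np.set_printoptions(precision=4,suppress=True)
for n in('top','side'):
    p,d=grab(n,n+'0.png'); print(n,cams.calibration(n))
    for t in('fixture','rail_centre','jaw_centre','gear_blank','feeler_case','knurling_tool','torque_handle'):
        for r in finder.look_for(n,t)[:3]: print(t,np.round(r['position'],3),round(r['score'],2),proj(n,r['position']).round())
s,p,M=st();print(s,M,manip.tcp_to_grasp)
E
```

```text
pics
top {'fov_y': 50.21081128210124, 'cx': 323.9257749022658, 'cy': 206.67158622384738, 'k1': 0.013263901725439897, 'pose': array([[ 0.0004, -0.9916,  0.1292,  0.3902],
       [-0.9999, -0.0021, -0.0131, -0.0482],
       [ 0.0132, -0.1291, -0.9915,  1.2328],
       [ 0.    ,  0.    ,  0.    ,  1.    ]])}
fixture [ 0.564 -0.01   0.011] 0.89 [305. 202.]
rail_centre [0.523 0.321 0.045] 0.56 [186. 214.]
jaw_centre [ 0.653 -0.447  0.045] 0.94 [459. 169.]
jaw_centre [ 0.507 -0.34   0.036] 0.8 [422. 220.]
jaw_centre [ 0.358 -0.386  0.042] 0.74 [441. 274.]
gear_blank [0.725 0.26  0.018] 0.62 [212. 146.]
feeler_case [0.723 0.26  0.017] 0.73 [213. 147.]
feeler_case [0.375 0.124 0.012] 0.5 [257. 268.]
knurling_tool [ 0.375 -0.091  0.017] 0.59 [334. 268.]
knurling_tool [ 0.563 -0.009  0.012] 0.44 [305. 202.]
torque_handle [ 0.746 -0.305  0.025] 0.56 [406. 139.]
side {'fov_y': 56.35883399026645, 'cx': 312.7914807718544, 'cy': 190.6471608514685, 'k1': -0.0820201606880857, 'pose': array([[-0.9978, -0.0448,  0.0484,  0.5179],
       [-0.0659,  0.683 , -0.7274,  0.5678],
       [-0.0004, -0.729 , -0
[... 351 characters left out ...]
[309. 236.]
knurling_tool [ 0.374 -0.08   0.016] 0.64 [388. 211.]
torque_handle [ 0.742 -0.304  0.023] 0.87 [256. 148.]
{'time': 0.8, 'joint_pos': array([-1.371 ,  0.0527,  1.6129,  0.    ,  1.476 , -0.119 ]), 'joint_vel': array([-0.001 ,  0.0002,  0.0007,  0.0003,  0.0005, -0.0007]), 'joint_efforts': array([ -0.0014, -39.3639, -37.0443,  -0.0002,   0.0003,  -0.    ]), 'tool_pos': array([ 0.1959, -0.5935,  0.2313]), 'tool_rot': array([0.    , 0.9873, 0.1587, 0.    ]), 'contact_force': array([ 1.0019, -0.0384, -0.1064]), 'ft_torque': array([ 0.0002, -0.0295,  0.0596]), 'gripper_width': 0.9972206203630448} [[ 0.9496  0.3134  0.    ]
 [ 0.3134 -0.9496 -0.    ]
 [ 0.      0.     -1.    ]] 0.0187
```

View pics/top0.png

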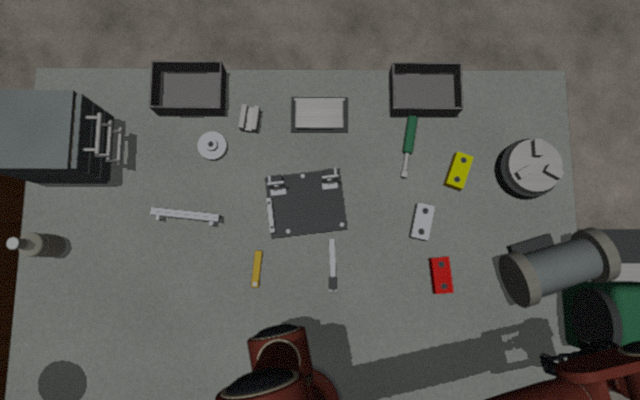

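View pics/side0.png

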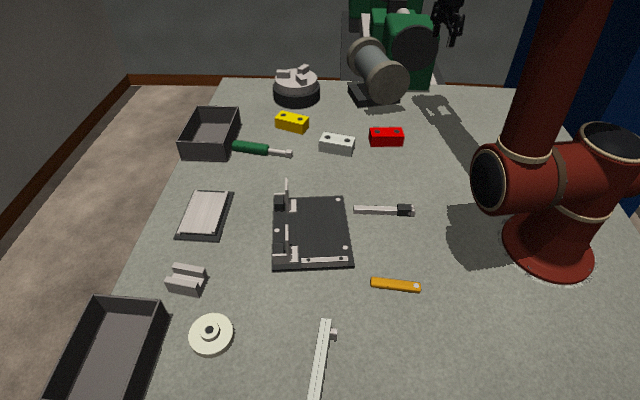

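```bash
cat > m.py <<'E'
from h import *
def rect(n,P,c,r,zlo,zhi):
    m=(np.hypot(P[...,0]-c[0],P[...,1]-c[1])<r)&(P[...,2]>zlo)&(P[...,2]<zhi)
    q=P[m]; b=cv2.minAreaRect((q[:,:2]*1000).astype(np.float32)); return m.sum(),q[:,2].mean(),b
if __name__=='__main__':
    for n in('top','side'):
        p,d=grab(n); P=cloud(n,d)
        print(n)
        print('rail',rect(n,P,(.523,.312),.13,.038,.06))
        print('jaw',rect(n,P,(.507,-.335),.08,.033,.06))
        print('base',rect(n,P,(.565,0),.16,.007,.02))
        print('fence',rect(n,P,(.57,.09),.1,.026,.037))
        print('upr',rect(n,P,(.61,0),.13,.08,.1))
    p,_=grab('top')
    a=cv2.resize(p[130:250,140:360],None,fx=3.6,fy=3.6,interpolation=cv2.INTER_CUBIC)
    a=np.clip(a.astype(float)*1.5,0,255).astype(np.uint8)
    cv2.imwrite('pics/c1.png',a[:,:,::-1])
E
python3 m.py
```

```text
top
rail (np.int64(505), np.float64(0.04393961399202545), ((519.484619140625, 326.94830322265625), (190.23080444335938, 30.755401611328125), 83.70040130615234))
jaw (np.int64(675), np.float64(0.04029717613295407), ((506.44061279296875, -342.0072937011719), (53.472251892089844, 100.41645050048828), 76.95915985107422))
base (np.int64(4111), np.float64(0.012386407637903942), ((563.8889770507812, -10.33050537109375), (279.6583251953125, 277.9053955078125), 56.063568115234375))
fence (np.int64(189), np.float64(0.03190711732349201), ((554.4273681640625, 83.95023345947266), (38.31647872924805, 158.45852661132812), 79.90715789794922))
upr (np.int64(97), np.float64(0.0904940184863629), ((613.9364624023438, -3.3738021850585938), (6.735459804534912, 192.83334350585938), 7.151036262512207))
side
rail (np.int64(1030), np.float64(0.04522017691658903), ((517.7828369140625, 303.6591796875), (145.91336059570312, 33.123680114746094), 83.72430419921875))
jaw (np.int64(417), np.float64(0.04150275729296585), ((507.4758605957031, -341.84326171875), (54.94489288330078, 99.9100341796875), 77.0198974609375))
base (np.int64(4626), np.float64(0.014024172898132313), ((536.6193237304688, -14.628044128417969), (233.85955810546875, 223.47288513183594), 6.774547576904297))
fence (np.int64(387), np.float64(0.032295848465034756), ((556.038330078125, 84.23344421386719), (35.02865982055664, 159.33946228027344), 86.0571517944336))
upr (np.int64(111), np.float64(0.09191075991180539), ((615.54052734375, -4.919029235839844), (5.119363784790039, 196.2736053466797), 6.817748069763184))
```

View pics/c1.png

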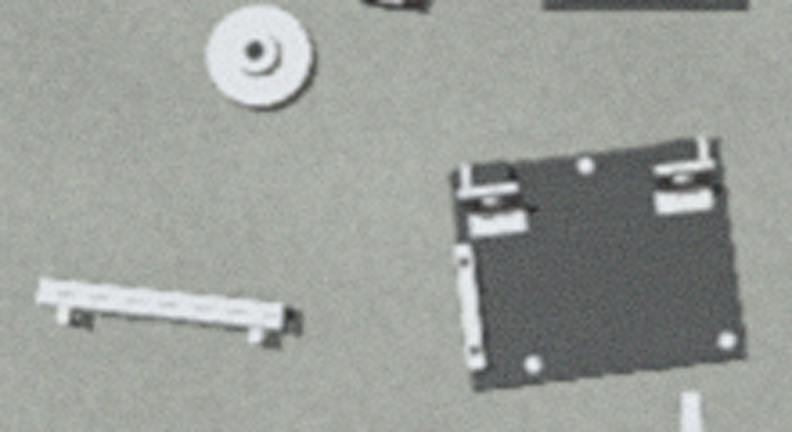

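```bash
cat > fit.py <<'E'
from h import *
from scipy.optimize import least_squares
def B(x0,x1,y0,y1,z0,z1): return np.array([[x0,y0,z0],[x1,y1,z1]])/1000.
FX=[B(-90,90,-110,110,0,12),B(-75,25,97,110,12,32)]
for s in(75,-75): FX+= [B(50,56,s-22,s-7.5,12,92),B(50,56,s+7.5,s+22,12,92),B(50,56,s-22,s+22,79,92),B(50,56,s-22,s+22,12,46)]
RL=[B(-10,10,-95,95,-22,22)]+[B(10,18,s-5,s+5,8,16) for s in(75,-75)]+[B(18,23,s-5,s+5,-7,16) for s in(75,-75)]
JW=[B(-50,50,-25,25,-20,20)]
def sdf(q,boxes):
    D=[]
    for b in boxes:
        e=np.abs(q-b.mean(0))-(b[1]-b[0])/2
        D.append(np.linalg.norm(np.maximum(e,0),axis=1)+np.minimum(e.max(1),0))
    return np.min(D,0)
def fit(P,boxes,g,r,zlo=.006,zhi=9,mask=None,yawc=True):
    """g=(x,y,zc,yaw deg): fits x,y,yaw,z"""
    m=(np.hypot(P[...,0]-g[0],P[...,1]-g[1])<r)&(P[...,2]>zlo)&(P[...,2]<zhi)
    if mask is not None: m&=mask
    Q=P[m]
    def f(p):
        c,s=np.cos(p[3]),np.sin(p[3]); d=Q-p[:3]
        q=np.stack([c*d[:,0]+s*d[:,1],-s*d[:,0]+c*d[:,1],d[:,2]],1)
        return sdf(q,boxes)*1000
    p0=np.array([g[0],g[1],g[2],np.radians(g[3])])
    o=least_squares(f,p0,loss='soft_l1',x_scale=[.002,.002,.002,.02],diff_step=1e-5)
    return np.r_[o.x[:3]*1000,np.degrees(o.x[3])].round(2),len(Q),round(float(np.median(np.abs(f(o.x)))),2)
FG=(.563,-.0105,0,6.9)
E
python3 - <<'E'
from fit import *
for n in('top','side'):
    P=np.nanmean([cloud(n,grab(n)[1]) for _ in range(2)],0)
    print(n,'fix',fit(P,FX,FG,.155),'rail',fit(P,RL,(.523,.325,.022,173.7),.12),'jaw',fit(P,JW,(.507,-.342,.02,167),.075))
E
```

```text
top fix (array([ 5.6208e+02, -9.6000e+00,  2.8000e-01,  6.6900e+00]), 4820, 1.2) rail (array([524.88, 326.95,  22.28, 174.18]), 615, 0.89) jaw (array([ 506.81, -341.2 ,   20.51,  167.28]), 760, 0.91)
side fix (array([566.62, -11.35,   2.01,   6.58]), 5844, 0.72) rail (array([526.24, 324.7 ,  23.52, 173.91]), 1102, 0.48) jaw (array([ 507.6 , -343.48,   22.54,  167.07]), 676, 0.65)<stdin>:3: RuntimeWarning: Mean of empty slice
```

```bash
python3 -m pendant '[{"dx":0.38,"dy":-0.341,"dz":-0.05,"wz":-140,"hand":1},{"dx":0.38,"dy":-0.341,"dz":-0.05,"wz":-140},{"dx":0.38,"dy":-0.341,"dz":-0.05,"wz":-140},{"dx":0.38,"dy":-0.341,"dz":-0.05,"wz":-140},{"dx":0.38,"dy":-0.341,"dz":-0.05,"wz":-140},{"dx":0.38,"dy":-0.341,"dz":-0.05,"wz":-140},{"dx":0.38,"dy":-0.341,"dz":-0.05,"wz":-140},{"dx":0.38,"dy":-0.341,"dz":-0.05,"wz":-140},{"dx":0.38,"dy":-0.341,"dz":-0.05,"wz":-140},{"dx":0.38,"dy":-0.341,"dz":-0.05,"wz":-140},{"dx":0.38,"dy":-0.341,"dz":-0.05,"wz":-140},{"dx":0.38,"dy":-0.341,"dz":-0.05,"wz":-140},{"dx":0.38,"dy":-0.341,"dz":-0.05,"wz":-140},{"dx":0.38,"dy":-0.341,"dz":-0.05,"wz":-140},{"dx":0.38,"dy":-0.341,"dz":-0.05,"wz":-140},{"dx":0.38,"dy":-0.341,"dz":-0.05,"wz":-140},{"dx":0.38,"dy":-0.341,"dz":-0.05,"wz":-140},{"dx":0.38,"dy":-0.341,"dz":-0.05,"wz":-140},{"dx":0.38,"dy":-0.341,"dz":-0.05,"wz":-140},{"dx":0.38,"dy":-0.341,"dz":-0.05,"wz":-140}]'
cat > go.py <<'E'
import sys
from h import *
# go.py x y z yaw(deg, of tool x): prints the shift/turn in tool axes
s,p,M=st(); x,y,z,yaw=map(float,sys.argv[1:5])
d=M.T@(np.array([x,y,z])-p); cy=np.degrees(np.arctan2(M[1,0],M[0,0]))
print('pos',p.round(4),'yaw',cy.round(2),'tilt',np.degrees(np.arccos(-M[2,2])).round(2),'q6',round(float(s['joint_pos'][5]),2),'F',np.round(s['contact_force'],1),'t',round(s['time'],2))
print('d',d.round(4),'wz',round((-(yaw-cy)+180)%360-180,2),'rows',np.ceil(np.linalg.norm(d)/.0417))
E
python3 go.py .5255 .3258 .12 264.05
```

```text
pos [ 0.1959 -0.5935  0.2313] yaw 18.27 tilt 0.0 q6 -0.12 F [-0.  -0.3  0.3] t 1.15
d [ 0.6012 -0.7697  0.1113] wz 114.22 rows 24.0invalid input
```

```bash
python3 -m pendant '[{"dx":0.38,"dy":-0.341,"dz":-0.05,"wx":0,"wy":0,"wz":-140,"hand":1},{"dx":0.38,"dy":-0.341,"dz":-0.05,"wx":0,"wy":0,"wz":-140,"hand":1}]';python3 -m pendant '[{"dx":0.38,"dy":-0.341,"dz":-0.05,"wz":-140,"hand":1},{"dx":0.38,"dy":-0.341,"dz":-0.05,"wz":-140,"hand":1}]'; python3 -m pendant --help
python3 go.py .5255 .3258 .12 264.05
```

```text
time: 1.32
tool_pos: [0.2366, -0.5214, 0.2385]
tool_rot: [-0.001, 0.959, 0.282, 0.0]
contact_force: [1.4, -0.5, 0.7]
gripper_width: 1.001
pos [ 0.2366 -0.5214  0.2385] yaw 32.75 tilt 0.11 q6 -0.28 F [ 1.4 -0.5  0.7] t 1.32
d [ 0.7012 -0.556   0.1199] wz 128.7 rows 22.0invalid input
invalid input: not JSON, or not a number
```

```bash
python3 -m pendant '[{"dx":0.38,"dy":-0.197,"dz":-0.042,"wx":0,"wy":0,"wz":-115.7,"hand":1},{"dx":0.38,"dy":-0.197,"dz":-0.042,"wx":0,"wy":0,"wz":-115.7,"hand":1},{"dx":0.38,"dy":-0.197,"dz":-0.042,"wx":0,"wy":0,"wz":-115.7,"hand":1},{"dx":0.38,"dy":-0.197,"dz":-0.042,"wx":0,"wy":0,"wz":-115.7,"hand":1},{"dx":0.38,"dy":-0.197,"dz":-0.042,"wx":0,"wy":0,"wz":-115.7,"hand":1},{"dx":0.38,"dy":-0.197,"dz":-0.042,"wx":0,"wy":0,"wz":-115.7,"hand":1},{"dx":0.38,"dy":-0.197,"dz":-0.042,"wx":0,"wy":0,"wz":-115.7,"hand":1},{"dx":0.38,"dy":-0.197,"dz":-0.042,"wx":0,"wy":0,"wz":-115.7,"hand":1},{"dx":0.38,"dy":-0.197,"dz":-0.042,"wx":0,"wy":0,"wz":-115.7,"hand":1},{"dx":0.38,"dy":-0.197,"dz":-0.042,"wx":0,"wy":0,"wz":-115.7,"hand":1},{"dx":0.38,"dy":-0.197,"dz":-0.042,"wx":0,"wy":0,"wz":-115.7,"hand":1},{"dx":0.38,"dy":-0.197,"dz":-0.042,"wx":0,"wy":0,"wz":-115.7,"hand":1},{"dx":0.38,"dy":-0.197,"dz":-0.042,"wx":0,"wy":0,"wz":-115.7,"hand":1},{"dx":0.38,"dy":-0.197,"dz":-0.042,"wx":0,"wy":0,"wz":-115.7,"hand":1},{"dx":0.38,"dy":-0.197,"dz":-0.042,"wx":0,"wy":0,"wz":-115.7,"hand":1},{"dx":0.38,"dy":-0.197,"dz":-0.042,"wx":0,"wy":0,"wz":-115.7,"hand":1},{"dx":0.38,"dy":-0.197,"dz":-0.042,"wx":0,"wy":0,"wz":-115.7,"hand":1},{"dx":0.38,"dy":-0.197,"dz":-0.042,"wx":0,"wy":0,"wz":-115.7,"hand":1}]'
python3 go.py .5255 .3258 .12 264.05
```

```text
time: 2.82
tool_pos: [0.4512, -0.1509, 0.2815]
tool_rot: [0.0, 0.274, 0.962, -0.0]
contact_force: [0.6, -0.7, -0.3]
gripper_width: 0.998
pos [ 0.4512 -0.1509  0.2815] yaw 148.17 tilt 0.01 q6 -1.49 F [ 0.6 -0.7 -0.3] t 2.82
d [0.1883 0.4442 0.1615] wz -115.88 rows 13.0
```

```bash
python3 -m pendant '[{"dx":0.188,"dy":0.444,"dz":0.161,"wx":0,"wy":0,"wz":-115.9,"hand":1},{"dx":0.188,"dy":0.444,"dz":0.161,"wx":0,"wy":0,"wz":-115.9,"hand":1},{"dx":0.188,"dy":0.444,"dz":0.161,"wx":0,"wy":0,"wz":-115.9,"hand":1},{"dx":0.188,"dy":0.444,"dz":0.161,"wx":0,"wy":0,"wz":-115.9,"hand":1},{"dx":0.188,"dy":0.444,"dz":0.161,"wx":0,"wy":0,"wz":-115.9,"hand":1},{"dx":0.188,"dy":0.444,"dz":0.161,"wx":0,"wy":0,"wz":-115.9,"hand":1},{"dx":0.188,"dy":0.444,"dz":0.161,"wx":0,"wy":0,"wz":-115.9,"hand":1},{"dx":0.188,"dy":0.444,"dz":0.161,"wx":0,"wy":0,"wz":-115.9,"hand":1},{"dx":0.188,"dy":0.444,"dz":0.161,"wx":0,"wy":0,"wz":-115.9,"hand":1},{"dx":0.188,"dy":0.444,"dz":0.161,"wx":0,"wy":0,"wz":-115.9,"hand":1},{"dx":0.188,"dy":0.444,"dz":0.161,"wx":0,"wy":0,"wz":-115.9,"hand":1},{"dx":0.188,"dy":0.444,"dz":0.161,"wx":0,"wy":0,"wz":-115.9,"hand":1},{"dx":0.188,"dy":0.444,"dz":0.161,"wx":0,"wy":0,"wz":-115.9,"hand":1},{"dx":0.188,"dy":0.444,"dz":0.161,"wx":0,"wy":0,"wz":-115.9,"hand":1},{"dx":0.188,"dy":0.444,"dz":0.161,"wx":0,"wy":0,"wz":-115.9,"hand":1},{"dx":0.188,"dy":0.444,"dz":0.161,"wx":0,"wy":0,"wz":-115.9,"hand":1},{"dx":0.188,"dy":0.444,"dz":0.161,"wx":0,"wy":0,"wz":-115.9,"hand":1},{"dx":0.188,"dy":0.444,"dz":0.161,"wx":0,"wy":0,"wz":-115.9,"hand":1}]'
python3 go.py .5255 .3258 .014 264.05
```

```text
time: 4.32
tool_pos: [0.5247, 0.3256, 0.1204]
tool_rot: [-0.0, -0.669, 0.743, 0.0]
contact_force: [0.2, -0.5, -0.2]
gripper_width: 0.999
pos [0.5247 0.3256 0.1204] yaw -96.02 tilt 0.0 q6 -2.6 F [ 0.2 -0.5 -0.2] t 4.32
d [-0.0003 -0.0008  0.1064] wz -0.07 rows 3.0
```

```bash
python3 -m pendant '[{"dx":0,"dy":-0.001,"dz":0.106,"wx":0,"wy":0,"wz":0,"hand":1},{"dx":0,"dy":-0.001,"dz":0.106,"wx":0,"wy":0,"wz":0,"hand":1},{"dx":0,"dy":-0.001,"dz":0.106,"wx":0,"wy":0,"wz":0,"hand":1},{"dx":0,"dy":-0.001,"dz":0.106,"wx":0,"wy":0,"wz":0,"hand":1},{"dx":0,"dy":-0.001,"dz":0.106,"wx":0,"wy":0,"wz":0,"hand":-1},{"dx":0,"dy":-0.001,"dz":0.106,"wx":0,"wy":0,"wz":0,"hand":-1},{"dx":0,"dy":-0.001,"dz":0.106,"wx":0,"wy":0,"wz":0,"hand":-1},{"dx":0,"dy":-0.001,"dz":0.106,"wx":0,"wy":0,"wz":0,"hand":-1},{"dx":0,"dy":-0.001,"dz":0.106,"wx":0,"wy":0,"wz":0,"hand":-1},{"dx":0,"dy":-0.001,"dz":0.106,"wx":0,"wy":0,"wz":0,"hand":-1},{"dx":0,"dy":-0.001,"dz":0.106,"wx":0,"wy":0,"wz":0,"hand":-1},{"dx":0,"dy":-0.001,"dz":0.106,"wx":0,"wy":0,"wz":0,"hand":-1},{"dx":0,"dy":-0.001,"dz":0.106,"wx":0,"wy":0,"wz":0,"hand":-1},{"dx":0,"dy":-0.001,"dz":0.106,"wx":0,"wy":0,"wz":0,"hand":-1}]'
python3 go.py .5255 .3258 .19 264.05
```

```text
time: 5.48
tool_pos: [0.5267, 0.3262, 0.0164]
tool_rot: [0.001, -0.67, 0.742, -0.0]
contact_force: [-1.8, 0.8, 5.6]
gripper_width: 0.223
pos [0.5267 0.3262 0.0164] yaw -95.82 tilt 0.15 q6 -2.61 F [-1.8  0.8  5.6] t 5.48
d [ 0.0002  0.0008 -0.1736] wz 0.13 rows 5.0
```

```bash
python3 -m pendant '[{"dx":0,"dy":0,"dz":-0.134,"wx":0,"wy":0,"wz":0,"hand":-1},{"dx":0,"dy":0,"dz":-0.134,"wx":0,"wy":0,"wz":0,"hand":-1},{"dx":0,"dy":0,"dz":-0.134,"wx":0,"wy":0,"wz":10,"hand":-1},{"dx":0.1,"dy":-0.025,"dz":-0.134,"wx":0,"wy":0,"wz":20,"hand":-1},{"dx":0.328,"dy":-0.081,"dz":-0.134,"wx":0,"wy":0,"wz":167.6,"hand":-1},{"dx":0.328,"dy":-0.081,"dz":-0.134,"wx":0,"wy":0,"wz":167.6,"hand":-1},{"dx":0.328,"dy":-0.081,"dz":-0.134,"wx":0,"wy":0,"wz":167.6,"hand":-1},{"dx":0.328,"dy":-0.081,"dz":-0.134,"wx":0,"wy":0,"wz":167.6,"hand":-1},{"dx":0.328,"dy":-0.081,"dz":-0.134,"wx":0,"wy":0,"wz":167.6,"hand":-1},{"dx":0.328,"dy":-0.081,"dz":-0.134,"wx":0,"wy":0,"wz":167.6,"hand":-1},{"dx":0.328,"dy":-0.081,"dz":-0.134,"wx":0,"wy":0,"wz":167.6,"hand":-1},{"dx":0.328,"dy":-0.081,"dz":-0.134,"wx":0,"wy":0,"wz":167.6,"hand":-1},{"dx":0.328,"dy":-0.081,"dz":-0.134,"wx":0,"wy":0,"wz":167.6,"hand":-1},{"dx":0.328,"dy":-0.081,"dz":-0.134,"wx":0,"wy":0,"wz":167.6,"hand":-1},{"dx":0.328,"dy":-0.081,"dz":-0.134,"wx":0,"wy":0,"wz":167.6,"hand":-1},{"dx":0.328,"dy":-0.081,"dz":-0.134,"wx":0,"wy":0,"wz":167.6,"hand":-1},{"dx":0.328,"dy":-0.081,"dz":-0.134,"wx":0,"wy":0,"wz":167.6,"hand":-1},{"dx":0.328,"dy":-0.081,"dz":-0.134,"wx":0,"wy":0,"wz":167.6,"hand":-1},{"dx":0.328,"dy":-0.081,"dz":-0.134,"wx":0,"wy":0,"wz":167.6,"hand":-1}]'
python3 go.py .5743 -.0093 .1 96.63
```

```text
time: 7.07
tool_pos: [0.572, -0.0088, 0.1471]
tool_rot: [-0.001, 0.325, 0.946, -0.0]
contact_force: [-0.5, -0.1, -4.5]
gripper_width: 0.224
pos [ 0.572  -0.0088  0.1471] yaw 142.07 tilt 0.13 q6 -1.05 F [-0.5 -0.1 -4.5] t 7.07
d [-0.0022  0.0011  0.0471] wz 45.44 rows 2.0
```

```bash
python3 -m pendant '[{"dx":-0.002,"dy":0.001,"dz":0,"wx":0,"wy":0,"wz":45.4,"hand":-1},{"dx":-0.002,"dy":0.001,"dz":0,"wx":0,"wy":0,"wz":45.4,"hand":-1},{"dx":-0.002,"dy":0.001,"dz":0,"wx":0,"wy":0,"wz":45.4,"hand":-1},{"dx":-0.002,"dy":0.001,"dz":0,"wx":0,"wy":0,"wz":45.4,"hand":-1},{"dx":-0.002,"dy":0.001,"dz":0,"wx":0,"wy":0,"wz":45.4,"hand":-1},{"dx":-0.002,"dy":0.001,"dz":0,"wx":0,"wy":0,"wz":45.4,"hand":-1},{"dx":-0.002,"dy":0.001,"dz":0.047,"wx":0,"wy":0,"wz":45.4,"hand":-1},{"dx":-0.002,"dy":0.001,"dz":0.047,"wx":0,"wy":0,"wz":45.4,"hand":-1},{"dx":-0.002,"dy":0.001,"dz":0.047,"wx":0,"wy":0,"wz":45.4,"hand":-1},{"dx":-0.002,"dy":0.001,"dz":0.047,"wx":0,"wy":0,"wz":45.4,"hand":-1}]'
cat > meas.py <<'E'
import sys,warnings; warnings.filterwarnings('ignore')
from fit import *
# meas.py zc : fixture known from t0 clouds; fits rail in fixture frame per camera
F={'top':(562.08,-9.6,.28,6.63),'side':(566.62,-11.35,2.01,6.63)}
gx,gy,zc=map(float,sys.argv[1:4]); dump=len(sys.argv)>4
for n in F:
    img,d=grab(n,(sys.argv[4]+n+'.png') if dump else None)
    f=np.array(F[n]); P=cloud(n,d); c,s=np.cos(np.radians(f[3])),np.sin(np.radians(f[3]))
    D=P-f[:3]/1000; Q=np.stack([c*D[...,0]+s*D[...,1],-s*D[...,0]+c*D[...,1],D[...,2]],-1)
    m=(np.abs(Q[...,1]-gy/1000)<.105)&(Q[...,0]-gx/1000>-.02)&(Q[...,0]-gx/1000<.028)&(np.abs(Q[...,1]-gy/1000)>.045)&(np.abs(Q[...,2]-zc/1000)<.028)
    if gx>20: m&=Q[...,0]<.049
    print(n,'rail in fixture',fit(Q,RL,(gx/1000,gy/1000,zc/1000,0),.3,mask=m))
    if dump:
        v,u=proj(n,P[200,300])*0,0
        uv=proj(n,np.array([.59,-.005,.06])).astype(int)
        a=img[max(0,uv[1]-60):uv[1]+60,max(0,uv[0]-80):uv[0]+80]; a=cv2.resize(a,None,fx=5,fy=5,interpolation=cv2.INTER_CUBIC)
        cv2.imwrite('pics/'+sys.argv[4]+n+'_c.png',np.clip(a[:,:,::-1]*1.4,0,255))
E
python3 go.py .5743 -.0093 .1 96.63; python3 meas.py 10 0 105 a_
```

```text
time: 7.9
tool_pos: [0.5742, -0.0092, 0.1005]
tool_rot: [-0.001, 0.662, 0.749, -0.001]
contact_force: [-0.2, 0.4, -4.5]
gripper_width: 0.222
pos [ 0.5742 -0.0092  0.1005] yaw 97.08 tilt 0.15 q6 -0.27 F [-0.2  0.4 -4.5] t 7.9
d [-0.0001  0.0001  0.0005] wz 0.45 rows 1.0
top rail in fixture (array([ 11.66,   2.24, 106.09,   0.41]), 244, 0.84)
side rail in fixture (array([  8.89,   0.64, 107.67,   0.51]), 384, 0.65)[ WARN:0@2.895] global loadsave.cpp:1063 imwrite_ Unsupported depth image for selected encoder is fallbacked to CV_8U.
```

View pics/a_side_c.png

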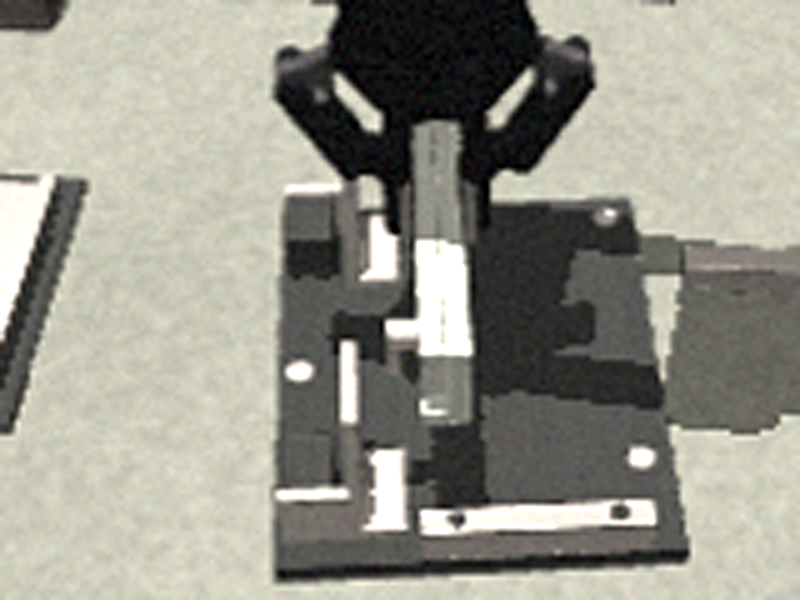

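```bash
python3 -m pendant '[{"dx":-0.001,"dy":0,"dz":0.025,"wx":0,"wy":0,"wz":0.45,"hand":-1},{"dx":-0.001,"dy":0,"dz":0.047,"wx":0,"wy":0,"wz":0.45,"hand":-1},{"dx":-0.001,"dy":0,"dz":0.047,"wx":0,"wy":0,"wz":0.45,"hand":-1},{"dx":-0.001,"dy":0,"dz":0.047,"wx":0,"wy":0,"wz":0.45,"hand":-1}]'
python3 meas.py 10 0 59
```

```text
time: 8.33
tool_pos: [0.5749, -0.0103, 0.0545]
tool_rot: [-0.001, 0.665, 0.747, -0.0]
contact_force: [0.2, 0.2, -4.4]
gripper_width: 0.228
top rail in fixture (array([1.209e+01, 3.600e-01, 6.023e+01, 1.000e-02]), 214, 0.9)
side rail in fixture (array([10.44, -0.22, 61.17,  0.99]), 374, 0.74)
```

```bash
python3 -m pendant '[{"dx":0,"dy":0.006,"dz":0.001,"wx":0,"wy":0,"wz":0,"hand":-1},{"dx":0,"dy":0.012,"dz":0.001,"wx":0,"wy":0,"wz":0,"hand":-1},{"dx":0,"dy":0.016,"dz":0.001,"wx":0,"wy":0,"wz":0,"hand":-1},{"dx":0,"dy":0.019,"dz":0.001,"wx":0,"wy":0,"wz":0,"hand":-1},{"dx":0,"dy":0.022,"dz":0.001,"wx":0,"wy":0,"wz":0,"hand":-1}]'
python3 go.py .6 0 .05 96.63; python3 meas.py 32 0 59 b_
```

```text
time: 8.85
tool_pos: [0.598, -0.0078, 0.0538]
tool_rot: [0.0, 0.665, 0.747, 0.0]
contact_force: [1.0, 0.1, -4.4]
gripper_width: 0.22
pos [ 0.598  -0.0078  0.0538] yaw 96.59 tilt 0.04 q6 -0.25 F [ 1.   0.1 -4.4] t 8.85
d [0.0076 0.0029 0.0038] wz -0.04 rows 1.0
top rail in fixture (array([35.37,  0.94, 59.63, -0.22]), 235, 0.8)
side rail in fixture (array([ 3.461e+01, -6.000e-02,  5.915e+01,  1.000e-02]), 346, 0.79)[ WARN:0@3.349] global loadsave.cpp:1063 imwrite_ Unsupported depth image for selected encoder is fallbacked to CV_8U.
```

```bash
python3 -m pendant '[{"dx":0,"dy":0.002,"dz":0,"wx":0,"wy":0,"wz":0,"hand":-1},{"dx":0,"dy":0.004,"dz":0,"wx":0,"wy":0,"wz":0,"hand":-1},{"dx":0,"dy":0.005,"dz":0,"wx":0,"wy":0,"wz":0,"hand":-1},{"dx":0,"dy":0.005,"dz":0,"wx":0,"wy":0,"wz":0,"hand":-1}]'
python3 -m pendant '[{"dx":0,"dy":0.001,"dz":0,"wx":0,"wy":0,"wz":0,"hand":-1},{"dx":0,"dy":0.001,"dz":0,"wx":0,"wy":0,"wz":0,"hand":-1}]'
python3 -m pendant '[{"dx":0,"dy":0.001,"dz":0,"wx":0,"wy":0,"wz":0,"hand":-1},{"dx":0,"dy":0.001,"dz":0,"wx":0,"wy":0,"wz":0,"hand":-1}]'
```

```text
time: 9.28
tool_pos: [0.6016, -0.0073, 0.0531]
tool_rot: [-0.001, 0.665, 0.747, -0.001]
contact_force: [-1.5, -0.6, -4.0]
gripper_width: 0.225
time: 9.45
tool_pos: [0.6018, -0.0073, 0.053]
tool_rot: [-0.001, 0.665, 0.747, -0.001]
contact_force: [-5.1, -1.3, -1.9]
gripper_width: 0.223
time: 9.62
tool_pos: [0.6021, -0.0073, 0.053]
tool_rot: [-0.002, 0.665, 0.747, -0.002]
contact_force: [-8.5, -1.4, -0.1]
gripper_width: 0.222
```

```bash
python3 -m pendant '[{"dx":0,"dy":-0.003,"dz":0,"wx":0,"wy":0,"wz":0,"hand":-1},{"dx":0,"dy":-0.003,"dz":0.003,"wx":0,"wy":0,"wz":0,"hand":-1},{"dx":0,"dy":-0.003,"dz":0.006,"wx":0,"wy":0,"wz":0,"hand":-1},{"dx":0,"dy":-0.003,"dz":0.006,"wx":0,"wy":0,"wz":0,"hand":-1}]'
python3 -m pendant '[{"dx":0,"dy":0,"dz":0.003,"wx":0,"wy":0,"wz":0,"hand":-1},{"dx":0,"dy":0,"dz":0.005,"wx":0,"wy":0,"wz":0,"hand":-1},{"dx":0,"dy":0,"dz":0.005,"wx":0,"wy":0,"wz":0,"hand":-1}]'
python3 go.py .6 0 .05 96.63; python3 meas.py 39 0 48
```

```text
time: 9.95
tool_pos: [0.6009, -0.0075, 0.0473]
tool_rot: [-0.0, 0.665, 0.747, -0.0]
contact_force: [-4.4, -0.7, -0.6]
gripper_width: 0.223
time: 10.2
tool_pos: [0.6009, -0.0075, 0.0419]
tool_rot: [-0.0, 0.665, 0.747, -0.0]
contact_force: [-3.8, -0.8, -1.4]
gripper_width: 0.224
pos [ 0.6009 -0.0075  0.0419] yaw 96.61 tilt 0.05 q6 -0.25 F [-3.8 -0.8 -1.4] t 10.2
d [ 0.0075 -0.     -0.0081] wz -0.02 rows 1.0
top rail in fixture (array([38.24,  0.5 , 47.67,  0.06]), 220, 0.64)
side rail in fixture (array([ 3.666e+01, -4.000e-02,  4.727e+01,  4.800e-01]), 334, 0.67)
```

```bash
python3 -m pendant '[{"dx":0,"dy":0,"dz":0.002,"wx":0,"wy":0,"wz":0,"hand":-1},{"dx":0,"dy":0,"dz":0.004,"wx":0,"wy":0,"wz":0,"hand":-1},{"dx":0,"dy":0,"dz":0.006,"wx":0,"wy":0,"wz":0,"hand":-1},{"dx":0,"dy":0,"dz":0.007,"wx":0,"wy":0,"wz":0,"hand":-1},{"dx":0,"dy":0,"dz":0.007,"wx":0,"wy":0,"wz":0,"hand":-1}]'
python3 -m pendant '[{"dx":0,"dy":0,"dz":0.002,"wx":0,"wy":0,"wz":0,"hand":-1},{"dx":0,"dy":0,"dz":0.002,"wx":0,"wy":0,"wz":0,"hand":-1},{"dx":0,"dy":0,"dz":0.002,"wx":0,"wy":0,"wz":0,"hand":-1}]'
python3 -m pendant '[{"dx":0,"dy":0,"dz":0.002,"wx":0,"wy":0,"wz":0,"hand":-1},{"dx":0,"dy":0,"dz":0.002,"wx":0,"wy":0,"wz":0,"hand":-1},{"dx":0,"dy":0,"dz":0.002,"wx":0,"wy":0,"wz":0,"hand":-1}]'
python3 meas.py 39 0 41
```

```text
time: 10.72
tool_pos: [0.6009, -0.0074, 0.0351]
tool_rot: [-0.0, 0.665, 0.747, -0.0]
contact_force: [-3.8, -0.9, -1.5]
gripper_width: 0.221
time: 10.97
tool_pos: [0.6011, -0.0073, 0.0344]
tool_rot: [-0.0, 0.665, 0.747, -0.0]
contact_force: [-7.1, 1.4, 5.4]
gripper_width: 0.225
time: 11.22
tool_pos: [0.6012, -0.0073, 0.0344]
tool_rot: [-0.001, 0.665, 0.747, -0.001]
contact_force: [-13.7, -0.0, 16.6]
gripper_width: 0.224
top rail in fixture (array([38.26, -9.94, 39.67,  0.13]), 245, 1.06)
side rail in fixture (array([36.62,  0.39, 39.67,  0.46]), 372, 0.87)
```

```bash
python3 -m pendant '[{"dx":0,"dy":0.002,"dz":0.001,"wx":0,"wy":0,"wz":0,"hand":-1},{"dx":0,"dy":0.002,"dz":0.002,"wx":0,"wy":0,"wz":0,"hand":-1},{"dx":0,"dy":0.002,"dz":0.003,"wx":0,"wy":0,"wz":0,"hand":-1},{"dx":0,"dy":0.002,"dz":0.003,"wx":0,"wy":0,"wz":0,"hand":-1}]'
python3 meas.py 39 0 40 c_
```

```text
time: 11.65
tool_pos: [0.6015, -0.0073, 0.0343]
tool_rot: [-0.003, 0.665, 0.747, -0.003]
contact_force: [-30.3, 0.4, 38.2]
gripper_width: 0.221
top rail in fixture (array([38.52, -9.  , 39.64,  0.13]), 254, 1.21)
side rail in fixture (array([36.5 ,  0.65, 39.48,  0.5 ]), 395, 0.88)[ WARN:0@2.422] global loadsave.cpp:1063 imwrite_ Unsupported depth image for selected encoder is fallbacked to CV_8U.
```

View pics/c_side_c.png

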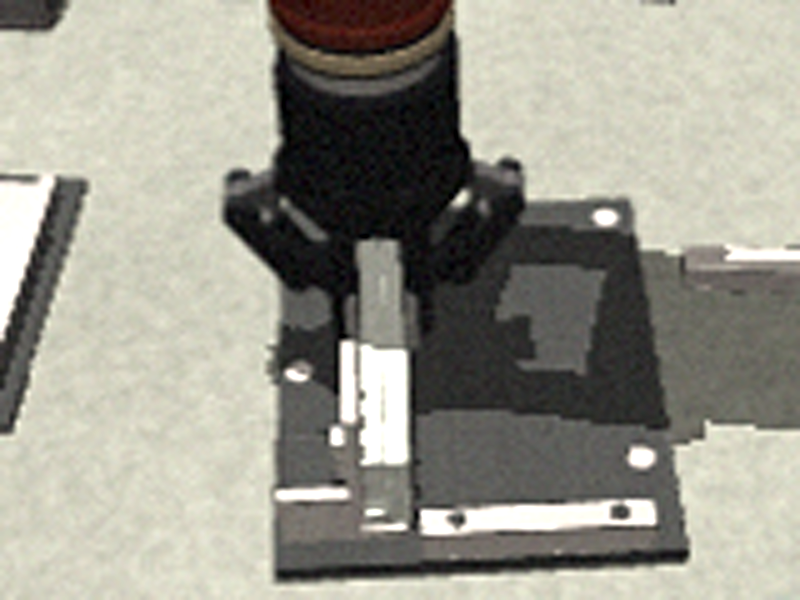

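```bash
python3 -m pendant '[{"dx":0,"dy":-0.003,"dz":-0.007,"wx":0,"wy":0,"wz":0,"hand":-1},{"dx":0,"dy":-0.003,"dz":-0.007,"wx":0,"wy":0,"wz":0,"hand":-1},{"dx":0,"dy":-0.003,"dz":-0.007,"wx":0,"wy":0,"wz":0,"hand":-1}]'
python3 -m pendant '[{"dx":0,"dy":0,"dz":-0.004,"wx":0,"wy":0,"wz":0,"hand":-1},{"dx":0,"dy":0,"dz":-0.004,"wx":0,"wy":0,"wz":0,"hand":-1},{"dx":0,"dy":0,"dz":-0.004,"wx":0,"wy":0,"wz":0,"hand":-1}]'
```

```text
time: 12.0
tool_pos: [0.6009, -0.0073, 0.0357]
tool_rot: [0.001, 0.665, 0.747, 0.001]
contact_force: [-0.8, 0.3, -2.2]
gripper_width: 0.221
time: 12.25
tool_pos: [0.6007, -0.0073, 0.0362]
tool_rot: [0.001, 0.665, 0.747, 0.001]
contact_force: [9.6, 0.1, -20.4]
gripper_width: 0.219
```

```bash
python3 -m pendant '[{"dx":0,"dy":0,"dz":0.004,"wx":0,"wy":0,"wz":0,"hand":-1},{"dx":0,"dy":0,"dz":0.005,"wx":0,"wy":0,"wz":0,"hand":0},{"dx":0,"dy":0,"dz":0.005,"wx":0,"wy":0,"wz":0,"hand":0},{"dx":0,"dy":0,"dz":0.005,"wx":0,"wy":0,"wz":0,"hand":0},{"dx":0,"dy":0,"dz":0.005,"wx":0,"wy":0,"wz":0,"hand":0},{"dx":0,"dy":0,"dz":0.005,"wx":0,"wy":0,"wz":0,"hand":0},{"dx":0,"dy":0,"dz":-0.03,"wx":0,"wy":0,"wz":0,"hand":0},{"dx":0,"dy":0,"dz":-0.07,"wx":0,"wy":0,"wz":0,"hand":0.3},{"dx":0,"dy":0,"dz":-0.11,"wx":0,"wy":0,"wz":0,"hand":1},{"dx":0,"dy":0,"dz":-0.15,"wx":0,"wy":0,"wz":0,"hand":1}]'
python3 meas.py 39 0 40; python3 go.py .5072 -.3423 .14 167.17
```

```text
time: 13.08
tool_pos: [0.5998, -0.0075, 0.1913]
tool_rot: [-0.0, 0.665, 0.747, -0.0]
contact_force: [0.4, -0.4, 0.1]
gripper_width: 0.9
top rail in fixture (array([37.81, -2.92, 39.61, -0.24]), 380, 1.41)
side rail in fixture (array([36.01,  0.43, 39.68,  0.17]), 553, 0.87)
pos [ 0.6051 -0.0081  0.1999] yaw 96.58 tilt 0.97 q6 -0.25 F [0.5 0.  1.4] t 13.18
d [-0.3205 -0.1365  0.059 ] wz -70.59 rows 9.0
```

```bash
python3 -m pendant '[{"dx":-0.32,"dy":-0.136,"dz":0.06,"wx":0,"wy":0,"wz":-70.6,"hand":1},{"dx":-0.32,"dy":-0.136,"dz":0.06,"wx":0,"wy":0,"wz":-70.6,"hand":1},{"dx":-0.32,"dy":-0.136,"dz":0.06,"wx":0,"wy":0,"wz":-70.6,"hand":1},{"dx":-0.32,"dy":-0.136,"dz":0.06,"wx":0,"wy":0,"wz":-70.6,"hand":1},{"dx":-0.32,"dy":-0.136,"dz":0.06,"wx":0,"wy":0,"wz":-70.6,"hand":1},{"dx":-0.32,"dy":-0.136,"dz":0.06,"wx":0,"wy":0,"wz":-70.6,"hand":1},{"dx":-0.32,"dy":-0.136,"dz":0.06,"wx":0,"wy":0,"wz":-70.6,"hand":1},{"dx":-0.32,"dy":-0.136,"dz":0.06,"wx":0,"wy":0,"wz":-70.6,"hand":1},{"dx":-0.32,"dy":-0.136,"dz":0.06,"wx":0,"wy":0,"wz":-70.6,"hand":1},{"dx":-0.32,"dy":-0.136,"dz":0.06,"wx":0,"wy":0,"wz":-70.6,"hand":1},{"dx":-0.32,"dy":-0.136,"dz":0.06,"wx":0,"wy":0,"wz":-70.6,"hand":1},{"dx":-0.32,"dy":-0.136,"dz":0.06,"wx":0,"wy":0,"wz":-70.6,"hand":1}]'
python3 go.py .5072 -.3423 .015 167.17
```

```text
time: 14.18
tool_pos: [0.5011, -0.3418, 0.1289]
tool_rot: [-0.0, 0.112, 0.994, 0.0]
contact_force: [0.0, -0.7, -0.5]
gripper_width: 1.001
pos [ 0.5011 -0.3418  0.1289] yaw 167.12 tilt 0.03 q6 -2.07 F [ 0.  -0.7 -0.5] t 14.18
d [-0.0061  0.0008  0.1139] wz -0.05 rows 3.0
```

```bash
python3 -m pendant '[{"dx":-0.006,"dy":0.001,"dz":0.113,"wx":0,"wy":0,"wz":0,"hand":1},{"dx":-0.006,"dy":0.001,"dz":0.113,"wx":0,"wy":0,"wz":0,"hand":1},{"dx":-0.006,"dy":0.001,"dz":0.113,"wx":0,"wy":0,"wz":0,"hand":1},{"dx":-0.006,"dy":0.001,"dz":0.113,"wx":0,"wy":0,"wz":0,"hand":1},{"dx":-0.006,"dy":0.001,"dz":0.113,"wx":0,"wy":0,"wz":0,"hand":-1},{"dx":-0.006,"dy":0.001,"dz":0.113,"wx":0,"wy":0,"wz":0,"hand":-1},{"dx":-0.006,"dy":0.001,"dz":0.113,"wx":0,"wy":0,"wz":0,"hand":-1},{"dx":-0.006,"dy":0.001,"dz":0.113,"wx":0,"wy":0,"wz":0,"hand":-1},{"dx":-0.006,"dy":0.001,"dz":0.113,"wx":0,"wy":0,"wz":0,"hand":-1},{"dx":-0.006,"dy":0.001,"dz":0.113,"wx":0,"wy":0,"wz":0,"hand":-1}]'
python3 - <<'E'
from h import *
f=np.radians(6.63);c,s=np.cos(f),np.sin(f)
for x,y in((-20,40),):print(.5643+(x*c-y*s)/1000,-.0105+(x*s+y*c)/1000)
E
```

```text
time: 15.02
tool_pos: [0.51, -0.3434, 0.0204]
tool_rot: [0.003, 0.112, 0.994, -0.002]
contact_force: [-1.2, -0.0, 7.1]
gripper_width: 0.568
0.5398154604912484 0.026923352669748622
```

```bash
python3 -m pendant '[{"dx":0,"dy":0,"dz":-0.04,"wx":0,"wy":0,"wz":0,"hand":-1},{"dx":0,"dy":0,"dz":-0.08,"wx":0,"wy":0,"wz":0,"hand":-1},{"dx":0.053,"dy":0.367,"dz":-0.1,"wx":0,"wy":0,"wz":70.5,"hand":-1},{"dx":0.053,"dy":0.367,"dz":-0.1,"wx":0,"wy":0,"wz":70.5,"hand":-1},{"dx":0.053,"dy":0.367,"dz":-0.1,"wx":0,"wy":0,"wz":70.5,"hand":-1},{"dx":0.053,"dy":0.367,"dz":-0.1,"wx":0,"wy":0,"wz":70.5,"hand":-1},{"dx":0.053,"dy":0.367,"dz":-0.1,"wx":0,"wy":0,"wz":70.5,"hand":-1},{"dx":0.053,"dy":0.367,"dz":-0.1,"wx":0,"wy":0,"wz":70.5,"hand":-1},{"dx":0.053,"dy":0.367,"dz":-0.1,"wx":0,"wy":0,"wz":70.5,"hand":-1},{"dx":0.053,"dy":0.367,"dz":-0.1,"wx":0,"wy":0,"wz":70.5,"hand":-1},{"dx":0.053,"dy":0.367,"dz":-0.1,"wx":0,"wy":0,"wz":70.5,"hand":-1},{"dx":0.053,"dy":0.367,"dz":-0.1,"wx":0,"wy":0,"wz":70.5,"hand":-1},{"dx":0.053,"dy":0.367,"dz":-0.1,"wx":0,"wy":0,"wz":70.5,"hand":-1},{"dx":0.053,"dy":0.367,"dz":-0.1,"wx":0,"wy":0,"wz":70.5,"hand":-1}]'
cat > jm.py <<'E'
import sys,warnings; warnings.filterwarnings('ignore')
from fit import *
F={'top':(562.08,-9.6,.28,6.63),'side':(566.62,-11.35,2.01,6.63)}
gx,gy,zc=map(float,sys.argv[1:4])
for n in F:
    img,d=grab(n,sys.argv[4]+n+'.png' if len(sys.argv)>4 else None); f=np.array(F[n]); P=cloud(n,d); c,s=np.cos(np.radians(f[3])),np.sin(np.radians(f[3]))
    D=P-f[:3]/1000; Q=np.stack([c*D[...,0]+s*D[...,1],-s*D[...,0]+c*D[...,1],D[...,2]],-1)
    m=(np.abs(Q[...,0]-gx/1000)<.032)&(np.abs(Q[...,1]-gy/1000)<.062)&(Q[...,2]-zc/1000<.026)&(Q[...,2]-zc/1000>-.01)
    m&=img.min(2)>90      # bright block only, not the black fingers
    print(n,'jaw in fixture',fit(Q,JW,(gx/1000,gy/1000,zc/1000,90),.3,mask=m))
    if len(sys.argv)>4:
        uv=proj(n,np.array([.56,.02,.03])).astype(int)
        a=img[uv[1]-60:uv[1]+60,uv[0]-80:uv[0]+80].astype(float)*1.4
        cv2.imwrite('pics/'+sys.argv[4]+n+'_c.png',cv2.resize(np.clip(a[:,:,::-1],0,255).astype(np.uint8),None,fx=5,fy=5,interpolation=cv2.INTER_CUBIC))
E
python3 go.py .5378 .0269 .034 96.63; python3 jm.py -22 40 119 d_
```

```text
time: 16.18
tool_pos: [0.5366, 0.0298, 0.116]
tool_rot: [-0.0, 0.664, 0.748, -0.0]
contact_force: [-1.1, 0.5, -5.7]
gripper_width: 0.568
pos [0.5366 0.0298 0.116 ] yaw 96.8 tilt 0.07 q6 -0.2 F [-1.1  0.5 -5.7] t 16.18
d [-0.003   0.0009  0.082 ] wz 0.17 rows 2.0
top jaw in fixture (array([-17.56,  45.15, 116.51,  95.29]), 71, 1.24)
side jaw in fixture (array([-23.39,  45.31, 115.58,  89.85]), 693, 0.59)
```

View pics/d_side_c.png

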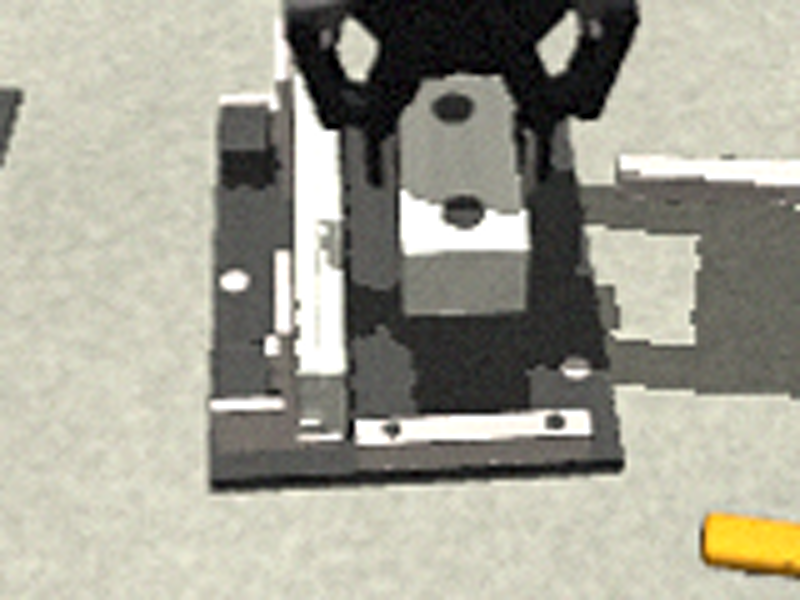

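```bash
python3 -m pendant '[{"dx":-0.007,"dy":0,"dz":0.03,"wx":0,"wy":0,"wz":0,"hand":-1},{"dx":-0.007,"dy":0,"dz":0.06,"wx":0,"wy":0,"wz":0,"hand":-1},{"dx":-0.007,"dy":0,"dz":0.075,"wx":0,"wy":0,"wz":0,"hand":-1},{"dx":-0.007,"dy":0,"dz":0.081,"wx":0,"wy":0,"wz":0,"hand":-1},{"dx":-0.007,"dy":0,"dz":0.083,"wx":0,"wy":0,"wz":0,"hand":-1},{"dx":-0.007,"dy":0,"dz":0.083,"wx":0,"wy":0,"wz":0,"hand":-1}]'
python3 jm.py -22 38 32
```

```text
time: 16.78
tool_pos: [0.5386, 0.0206, 0.0336]
tool_rot: [0.0, 0.665, 0.747, 0.0]
contact_force: [0.4, -0.0, -5.1]
gripper_width: 0.569
top jaw in fixture (array([-18.89,  48.76,  33.21,  93.97]), 82, 1.23)
side jaw in fixture (array([-23.26,  47.29,  33.59,  92.05]), 626, 0.74)
```

```bash
python3 -m pendant '[{"dx":0,"dy":0,"dz":0.001,"wx":0,"wy":0,"wz":0,"hand":-1},{"dx":0,"dy":0,"dz":0.002,"wx":0,"wy":0,"wz":0,"hand":-1},{"dx":0,"dy":0,"dz":0.002,"wx":0,"wy":0,"wz":0,"hand":0.45},{"dx":0,"dy":0,"dz":0.002,"wx":0,"wy":0,"wz":0,"hand":0.45},{"dx":0,"dy":0,"dz":0.002,"wx":0,"wy":0,"wz":0,"hand":0.45},{"dx":0,"dy":0,"dz":0.002,"wx":0,"wy":0,"wz":0,"hand":0.45},{"dx":0,"dy":0,"dz":-0.03,"wx":0,"wy":0,"wz":0,"hand":0.45},{"dx":0,"dy":0,"dz":-0.07,"wx":0,"wy":0,"wz":0,"hand":0.45},{"dx":0,"dy":0,"dz":-0.085,"wx":0,"wy":0,"wz":0,"hand":0},{"dx":0,"dy":0,"dz":-0.085,"wx":0,"wy":0,"wz":0,"hand":0}]'
sed -i 's/&(Q\[...,2\]-zc\/1000>-.01)/\&(Q[...,2]-zc\/1000>.005)/' jm.py
python3 jm.py -22 38 32; python3 go.py .55 0 .1 6.63
```

```text
time: 17.72
tool_pos: [0.5423, 0.021, 0.1247]
tool_rot: [0.004, 0.665, 0.747, 0.003]
contact_force: [0.4, -0.3, 1.1]
gripper_width: 0.5
top jaw in fixture (array([-18.16,  36.07,  32.31,  92.18]), 115, 1.55)
side jaw in fixture (array([-21.83,  37.72,  31.86,  91.01]), 665, 0.74)
pos [0.5389 0.0213 0.1193] yaw 96.69 tilt 0.11 q6 -0.22 F [-0.4 -0.1  0.1] t 17.82
d [-0.0224  0.0085  0.0193] wz 90.06 rows 1.0
```

```bash
python3 -m pendant '[{"dx":0.005,"dy":-0.054,"dz":0,"wx":0,"wy":0,"wz":90.06,"hand":0},{"dx":0.005,"dy":-0.054,"dz":0,"wx":0,"wy":0,"wz":90.06,"hand":0},{"dx":0.005,"dy":-0.054,"dz":0,"wx":0,"wy":0,"wz":90.06,"hand":0},{"dx":0.005,"dy":-0.054,"dz":0,"wx":0,"wy":0,"wz":90.06,"hand":0},{"dx":0.005,"dy":-0.054,"dz":0,"wx":0,"wy":0,"wz":90.06,"hand":0},{"dx":0.005,"dy":-0.054,"dz":0,"wx":0,"wy":0,"wz":90.06,"hand":0},{"dx":0.005,"dy":-0.054,"dz":0,"wx":0,"wy":0,"wz":90.06,"hand":0},{"dx":0.005,"dy":-0.054,"dz":0,"wx":0,"wy":0,"wz":90.06,"hand":0},{"dx":0.005,"dy":-0.054,"dz":0,"wx":0,"wy":0,"wz":90.06,"hand":0},{"dx":0.005,"dy":-0.054,"dz":0,"wx":0,"wy":0,"wz":90.06,"hand":0},{"dx":0.005,"dy":-0.054,"dz":0,"wx":0,"wy":0,"wz":90.06,"hand":0},{"dx":0.005,"dy":-0.054,"dz":0,"wx":0,"wy":0,"wz":90.06,"hand":0},{"dx":0.005,"dy":-0.054,"dz":0,"wx":0,"wy":0,"wz":90.06,"hand":0},{"dx":0.005,"dy":-0.054,"dz":0,"wx":0,"wy":0,"wz":90.06,"hand":0},{"dx":0.005,"dy":-0.054,"dz":0.04,"wx":0,"wy":0,"wz":90.06,"hand":0},{"dx":0.005,"dy":-0.054,"dz":0.075,"wx":0,"wy":0,"wz":90.06,"hand":0},{"dx":0.005,"dy":-0.054,"dz":0.088,"wx":0,"wy":0,"wz":90.06,"hand":0},{"dx":0.005,"dy":-0.054,"dz":0.088,"wx":0,"wy":0,"wz":90.06,"hand":0},{"dx":0.005,"dy":-0.054,"dz":0.088,"wx":0,"wy":0,"wz":90.06,"hand":0}]'
python3 go.py .4849 .0202 .031 6.63
```

```text
time: 19.4
tool_pos: [0.4826, 0.0202, 0.0287]
tool_rot: [-0.0, 0.998, 0.058, -0.002]
contact_force: [0.6, 0.7, 0.2]
gripper_width: 0.498
pos [0.4826 0.0202 0.0287] yaw 6.7 tilt 0.23 q6 1.34 F [0.6 0.7 0.2] t 19.4
d [ 0.0023  0.0002 -0.0023] wz 0.07 rows 1.0
```

```bash
python3 -m pendant '[{"dx":0.008,"dy":0,"dz":0,"wx":0,"wy":0,"wz":0,"hand":0},{"dx":0.014,"dy":0,"dz":0,"wx":0,"wy":0,"wz":0,"hand":0},{"dx":0.018,"dy":0,"dz":0,"wx":0,"wy":0,"wz":0,"hand":0},{"dx":0.022,"dy":0,"dz":0,"wx":0,"wy":0,"wz":0,"hand":0},{"dx":0.026,"dy":0,"dz":0,"wx":0,"wy":0,"wz":0,"hand":0},{"dx":0.03,"dy":0,"dz":0,"wx":0,"wy":0,"wz":0,"hand":0},{"dx":0.034,"dy":0,"dz":0,"wx":0,"wy":0,"wz":0,"hand":0},{"dx":0.037,"dy":0,"dz":0,"wx":0,"wy":0,"wz":0,"hand":0},{"dx":0.04,"dy":0,"dz":0,"wx":0,"wy":0,"wz":0,"hand":0}]'
python3 jm.py 0 38 32;python3 go.py .4849 .0202 .031 6.63
python3 -m pendant '[{"dx":0.002,"dy":0,"dz":0,"wx":0,"wy":0,"wz":0,"hand":0},{"dx":0.004,"dy":0,"dz":0,"wx":0,"wy":0,"wz":0,"hand":0},{"dx":0.006,"dy":0,"dz":0,"wx":0,"wy":0,"wz":0,"hand":0}]'
python3 -m pendant '[{"dx":0.001,"dy":0,"dz":0,"wx":0,"wy":0,"wz":0,"hand":0},{"dx":0.002,"dy":0,"dz":0,"wx":0,"wy":0,"wz":0,"hand":0}]'
```

```text
time: 20.15
tool_pos: [0.5237, 0.0245, 0.0312]
tool_rot: [0.0, 0.998, 0.058, -0.001]
contact_force: [-6.6, -1.2, 5.3]
gripper_width: 0.501
top jaw in fixture (array([ 0., 38., 32., 90.]), 0, nan)
side jaw in fixture (array([-1.29, 39.79, 31.85, 89.89]), 696, 0.74)
pos [0.5246 0.0246 0.0311] yaw 6.64 tilt 0.03 q6 1.36 F [-1.9 -0.4  1.6] t 20.25
d [-0.0399 -0.0002  0.0001] wz 0.01 rows 1.0
time: 20.5
tool_pos: [0.5258, 0.0249, 0.0303]
tool_rot: [0.0, 0.998, 0.058, -0.006]
contact_force: [-23.4, -3.9, 17.6]
gripper_width: 0.499
time: 20.67
tool_pos: [0.5258, 0.0249, 0.0302]
tool_rot: [0.0, 0.998, 0.058, -0.009]
contact_force: [-28.6, -4.2, 23.7]
gripper_width: 0.504
```

```bash
python3 -m pendant '[{"dx":-0.01,"dy":0,"dz":0,"wx":0,"wy":0,"wz":0,"hand":0},{"dx":-0.025,"dy":0,"dz":0,"wx":0,"wy":0,"wz":0,"hand":0},{"dx":-0.025,"dy":0,"dz":-0.04,"wx":0,"wy":0,"wz":0,"hand":-1},{"dx":-0.025,"dy":0,"dz":-0.08,"wx":0,"wy":0,"wz":0,"hand":-1},{"dx":0,"dy":0.03,"dz":-0.09,"wx":0,"wy":0,"wz":0,"hand":-1},{"dx":0.033,"dy":0.06,"dz":-0.09,"wx":0,"wy":0,"wz":0,"hand":-1},{"dx":0.033,"dy":0.085,"dz":-0.09,"wx":0,"wy":0,"wz":0,"hand":-1},{"dx":0.033,"dy":0.085,"dz":-0.09,"wx":0,"wy":0,"wz":0,"hand":-1},{"dx":0.033,"dy":0.085,"dz":-0.09,"wx":0,"wy":0,"wz":0,"hand":-1}]'
python3 jm.py 3 39 32; python3 meas.py 39 0 40;python3 go.py .5728 -.0521 .032 6.63
```

```text
time: 21.42
tool_pos: [0.5753, -0.0561, 0.1208]
tool_rot: [-0.0, 0.998, 0.057, 0.001]
contact_force: [-0.4, 0.1, 0.6]
gripper_width: 0.003
top jaw in fixture (array([ 3.36, 40.22, 32.11, 90.34]), 317, 1.4)
side jaw in fixture (array([-0.4 , 38.31, 31.89, 88.17]), 704, 0.71)
top rail in fixture (array([ 31.96, 146.74,  40.28,   2.97]), 169, 1.9)
side rail in fixture (array([35.15,  0.29, 39.76,  1.  ]), 602, 0.98)
pos [ 0.5739 -0.0541  0.1201] yaw 6.68 tilt 0.03 q6 1.23 F [0.6 0.1 0.1] t 21.62
d [-0.0009 -0.0021  0.0881] wz 0.05 rows 3.0
```

```bash
python3 -m pendant '[{"dx":-0.001,"dy":0,"dz":0.04,"wx":0,"wy":0,"wz":0,"hand":-1},{"dx":-0.001,"dy":0,"dz":0.075,"wx":0,"wy":0,"wz":0,"hand":-1},{"dx":-0.001,"dy":0,"dz":0.088,"wx":0,"wy":0,"wz":0,"hand":-1},{"dx":-0.001,"dy":-0.004,"dz":0.088,"wx":0,"wy":0,"wz":0,"hand":-1},{"dx":-0.001,"dy":-0.008,"dz":0.088,"wx":0,"wy":0,"wz":0,"hand":-1},{"dx":-0.001,"dy":-0.012,"dz":0.088,"wx":0,"wy":0,"wz":0,"hand":-1},{"dx":-0.001,"dy":-0.015,"dz":0.088,"wx":0,"wy":0,"wz":0,"hand":-1},{"dx":-0.001,"dy":-0.018,"dz":0.088,"wx":0,"wy":0,"wz":0,"hand":-1},{"dx":-0.001,"dy":-0.02,"dz":0.088,"wx":0,"wy":0,"wz":0,"hand":-1},{"dx":-0.001,"dy":-0.022,"dz":0.088,"wx":0,"wy":0,"wz":0,"hand":-1}]'
python3 -m pendant '[{"dx":0,"dy":-0.002,"dz":0,"wx":0,"wy":0,"wz":0,"hand":-1},{"dx":0,"dy":-0.004,"dz":0,"wx":0,"wy":0,"wz":0,"hand":-1},{"dx":0,"dy":-0.005,"dz":0,"wx":0,"wy":0,"wz":0,"hand":-1}]'
python3 jm.py 3 45 32 e_; python3 go.py .5728 -.0521 .032 6.63
```

```text
time: 22.45
tool_pos: [0.5725, -0.0346, 0.0345]
tool_rot: [0.002, 0.998, 0.058, 0.002]
contact_force: [0.4, -6.6, 2.8]
gripper_width: -0.001
time: 22.7
tool_pos: [0.572, -0.03, 0.0346]
tool_rot: [0.002, 0.998, 0.058, 0.002]
contact_force: [-0.4, -5.2, 3.8]
gripper_width: -0.001
top jaw in fixture (array([ 4.01, 44.44, 31.92, 90.67]), 190, 1.27)
side jaw in fixture (array([-0.1 , 43.56, 31.81, 88.19]), 700, 0.75)
pos [ 0.572  -0.0299  0.0345] yaw 6.64 tilt 0.28 q6 1.28 F [-0.3 -4.7  4.8] t 22.8
d [-0.0017  0.0221  0.0026] wz 0.01 rows 1.0
```

View pics/e_side_c.png

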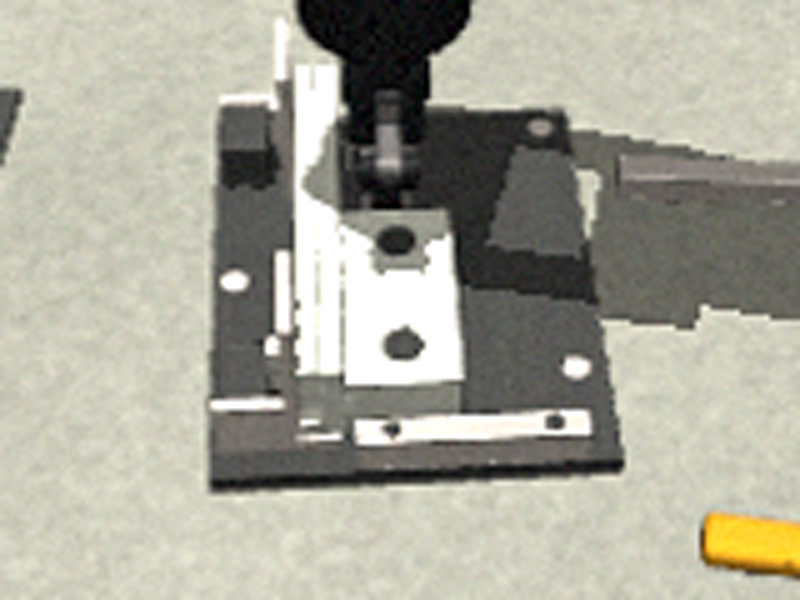

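```bash
python3 -m pendant '[{"dx":0,"dy":-0.002,"dz":0,"wx":0,"wy":0,"wz":0,"hand":-1},{"dx":0,"dy":-0.004,"dz":0,"wx":0,"wy":0,"wz":0,"hand":-1},{"dx":0,"dy":-0.005,"dz":0,"wx":0,"wy":0,"wz":0,"hand":-1},{"dx":0,"dy":-0.005,"dz":0,"wx":0,"wy":0,"wz":0,"hand":-1}]'
python3 -m pendant '[{"dx":0,"dy":-0.001,"dz":0,"wx":0,"wy":0,"wz":0,"hand":-1},{"dx":0,"dy":-0.002,"dz":0,"wx":0,"wy":0,"wz":0,"hand":-1},{"dx":0,"dy":-0.002,"dz":0,"wx":0,"wy":0,"wz":0,"hand":-1}]'
```

```text
time: 23.13
tool_pos: [0.5716, -0.0269, 0.0346]
tool_rot: [0.004, 0.998, 0.058, 0.002]
contact_force: [0.5, -12.1, 3.3]
gripper_width: 0.002
time: 23.38
tool_pos: [0.5719, -0.0267, 0.0348]
tool_rot: [0.006, 0.998, 0.058, 0.002]
contact_force: [1.3, -17.5, 2.0]
gripper_width: 0.002
```

```bash
python3 -m pendant '[{"dx":0,"dy":0.01,"dz":0,"wx":0,"wy":0,"wz":0,"hand":-1},{"dx":0,"dy":0.022,"dz":0,"wx":0,"wy":0,"wz":0,"hand":-1},{"dx":0,"dy":0.022,"dz":-0.04,"wx":0,"wy":0,"wz":0,"hand":-1},{"dx":0,"dy":0.022,"dz":-0.08,"wx":0,"wy":0,"wz":0,"hand":0},{"dx":-0.03,"dy":0,"dz":-0.09,"wx":0,"wy":0,"wz":0,"hand":0},{"dx":-0.065,"dy":-0.03,"dz":-0.09,"wx":0,"wy":0,"wz":0,"hand":0},{"dx":-0.067,"dy":-0.057,"dz":-0.09,"wx":0,"wy":0,"wz":0,"hand":0},{"dx":-0.067,"dy":-0.057,"dz":-0.09,"wx":0,"wy":0,"wz":0,"hand":0},{"dx":-0.067,"dy":-0.057,"dz":-0.05,"wx":0,"wy":0,"wz":0,"hand":0},{"dx":-0.067,"dy":-0.057,"dz":-0.01,"wx":0,"wy":0,"wz":0,"hand":0},{"dx":-0.067,"dy":-0.057,"dz":0.003,"wx":0,"wy":0,"wz":0,"hand":0},{"dx":-0.067,"dy":-0.057,"dz":0.003,"wx":0,"wy":0,"wz":0,"hand":0},{"dx":-0.06,"dy":-0.057,"dz":0.003,"wx":0,"wy":0,"wz":0,"hand":0},{"dx":-0.053,"dy":-0.057,"dz":0.003,"wx":0,"wy":0,"wz":0,"hand":0},{"dx":-0.047,"dy":-0.057,"dz":0.003,"wx":0,"wy":0,"wz":0,"hand":0},{"dx":-0.043,"dy":-0.057,"dz":0.003,"wx":0,"wy":0,"wz":0,"hand":0}]'
python3 jm.py 4 47 32;python3 go.py .5728 -.0521 .032 6.63
```

```text
time: 24.72
tool_pos: [0.5232, 0.03, 0.0318]
tool_rot: [0.0, 0.998, 0.058, 0.002]
contact_force: [0.1, -0.3, -0.5]
gripper_width: 0.504
top jaw in fixture (array([ 4., 47., 32., 90.]), 0, nan)
side jaw in fixture (array([-0.22, 46.33, 31.85, 88.35]), 729, 0.7)
pos [0.5224 0.0301 0.0311] yaw 6.64 tilt 0.18 q6 1.37 F [0.6 0.1 0.2] t 24.82
d [ 0.0406  0.0875 -0.0008] wz 0.01 rows 3.0
```

```bash
python3 -m pendant '[{"dx":0.002,"dy":0,"dz":0,"wx":0,"wy":0,"wz":0,"hand":0},{"dx":0.004,"dy":0,"dz":0,"wx":0,"wy":0,"wz":0,"hand":0},{"dx":0.006,"dy":0,"dz":0,"wx":0,"wy":0,"wz":0,"hand":0},{"dx":0.008,"dy":0,"dz":0,"wx":0,"wy":0,"wz":0,"hand":0},{"dx":0.008,"dy":0,"dz":0,"wx":0,"wy":0,"wz":0,"hand":0},{"dx":0.008,"dy":0,"dz":0,"wx":0,"wy":0,"wz":0,"hand":0}]'
python3 -m pendant '[{"dx":-0.01,"dy":0,"dz":0,"wx":0,"wy":0,"wz":0,"hand":0},{"dx":-0.03,"dy":0,"dz":0,"wx":0,"wy":0,"wz":0,"hand":0},{"dx":-0.04,"dy":0,"dz":-0.03,"wx":0,"wy":0,"wz":0,"hand":0},{"dx":-0.06,"dy":0,"dz":-0.065,"wx":0,"wy":0,"wz":0,"hand":0},{"dx":-0.08,"dy":0.03,"dz":-0.1,"wx":0,"wy":0,"wz":0,"hand":0},{"dx":-0.08,"dy":0.07,"dz":-0.14,"wx":0,"wy":0,"wz":0,"hand":0},{"dx":-0.08,"dy":0.11,"dz":-0.18,"wx":0,"wy":0,"wz":0,"hand":0},{"dx":-0.08,"dy":0.15,"dz":-0.2,"wx":0,"wy":0,"wz":0,"hand":0},{"dx":-0.08,"dy":0.19,"dz":-0.2,"wx":0,"wy":0,"wz":0,"hand":0},{"dx":-0.08,"dy":0.2,"dz":-0.2,"wx":0,"wy":0,"wz":0,"hand":0},{"dx":-0.08,"dy":0.2,"dz":-0.2,"wx":0,"wy":0,"wz":0,"hand":0}]'
python3 jm.py 4 47 32 f_; python3 - <<'E'
import cv2,numpy as np
cv2.imwrite('pics/f_both.png',np.vstack([cv2.resize(cv2.imread(f'pics/f_{n}_c.png')[90:510,150:600],None,fx=.71,fy=.71) if 0 else cv2.imread(f'pics/f_{n}_c.png')[100:400 if n=="top" else 500] for n in('top',)]))
E
```

```text
time: 25.32
tool_pos: [0.525, 0.0312, 0.0289]
tool_rot: [-0.0, 0.998, 0.058, -0.004]
contact_force: [-11.0, -1.2, 8.9]
gripper_width: 0.502
time: 26.23
tool_pos: [0.4728, -0.1826, 0.2327]
tool_rot: [0.003, 0.998, 0.055, 0.002]
contact_force: [0.0, -0.8, 0.4]
gripper_width: 0.499
top jaw in fixture (array([ 3.33, 46.71, 32.22, 90.47]), 642, 1.41)
side jaw in fixture (array([4.000e-02, 4.602e+01, 3.188e+01, 8.835e+01]), 722, 0.68)
```

View pics/f_top_c.png

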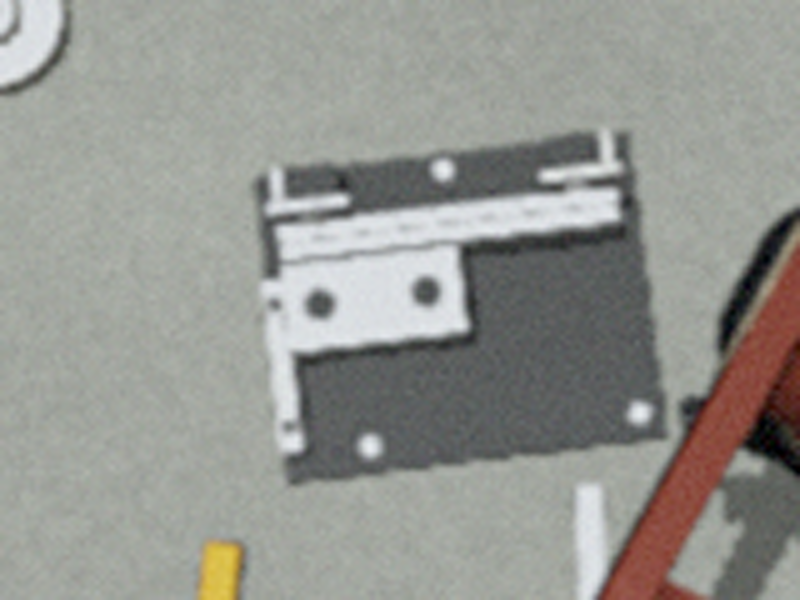

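View pics/f_side_c.png

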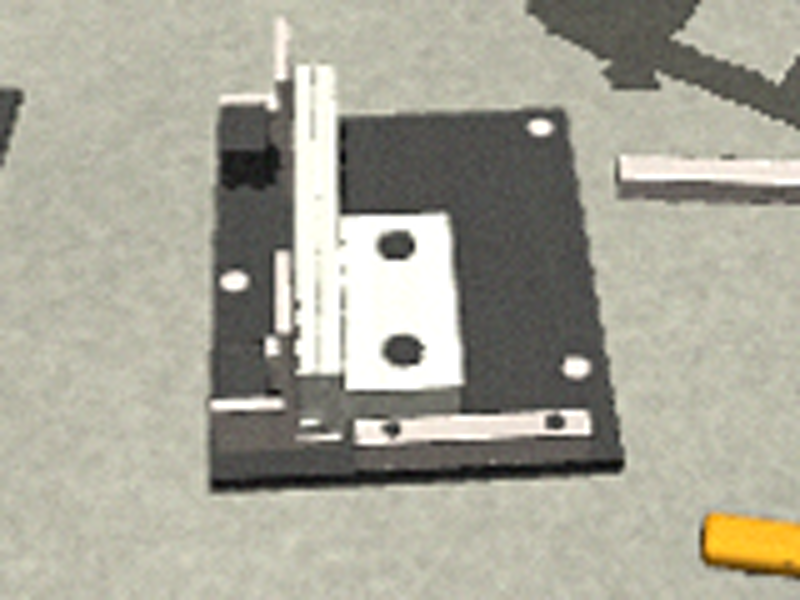

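```bash
python3 - <<'E'
import warnings; warnings.filterwarnings('ignore')
from fit import *
F={'top':(562.08,-9.6,.28,6.63),'side':(566.62,-11.35,2.01,6.63)}
for n in F:
    P=np.nanmean([cloud(n,grab(n)[1]) for _ in range(3)],0); f=np.array(F[n]); c,s=np.cos(np.radians(f[3])),np.sin(np.radians(f[3]))
    D=P*1000-f[:3]; Q=np.stack([c*D[...,0]+s*D[...,1],-s*D[...,0]+c*D[...,1],D[...,2]],-1)
    def reg(x0,x1,y0,y1,z0,z1):
        m=(Q[...,0]>x0)&(Q[...,0]<x1)&(Q[...,1]>y0)&(Q[...,1]<y1)&(Q[...,2]>z0)&(Q[...,2]<z1); return Q[m]
    print(n)
    for nm,a in (('railL',(20,60,50,88,57,68)),('railM',(20,60,-20,20,57,68)),('railR',(20,60,-88,-50,57,68)),('uprL',(40,65,58,92,84,98)),('uprR',(40,65,-92,-58,84,98)),('jawtop',(-30,29,5,90,48,56)),('jawL',(-30,29,60,90,48,56)),('jawR',(-30,29,5,35,48,56)),('fence',(-70,-25,90,118,29,36))):
        q=reg(*a)
        if len(q)>3: print(nm,len(q),'mean',q.mean(0).round(1),'x',np.percentile(q[:,0],[3,97]).round(1),'y',np.percentile(q[:,1],[1,99]).round(1),'zmed',np.median(q[:,2]).round(1))
    u=reg(40,65,58,92,70,98)
E
```

```text
top
railL 106 mean [37.8 68.7 61.8] x [28.1 48.7] y [50.6 86.7] zmed 61.8
railM 107 mean [38.   0.1 61.9] x [28.7 48. ] y [-19.6  19.6] zmed 61.8
railR 106 mean [ 39.  -68.4  61.7] x [29.  50.1] y [-87.3 -50.3] zmed 61.8
uprL 34 mean [51.4 75.1 91.2] x [48.7 54.6] y [59.8 90. ] zmed 91.3
uprR 32 mean [ 52.7 -76.2  91.1] x [50.  56.3] y [-90.7 -60.3] zmed 91.6
jawtop 550 mean [ 3.1 47.5 51.8] x [-20.9  27.3] y [ 5.9 89.1] zmed 51.7
jawL 193 mean [ 3.1 74.9 51.8] x [-20.8  27.3] y [60.5 89.5] zmed 51.7
jawR 192 mean [ 2.9 19.9 51.8] x [-20.9  26.8] y [ 5.4 34.4] zmed 51.7
fence 72 mean [-47.8 102.7  32.1] x [-67.9 -27.6] y [ 96.5 108.9] zmed 32.0
side
railL 136 mean [35.8 69.7 61.8] x [26.6 46.2] y [51.4 87.2] zmed 61.8
railM 113 mean [35.1  1.  61.9] x [25.7 43.8] y [-18.5  19.4] zmed 61.9
railR 99 mean [ 36.6 -67.6  62. ] x [26.6 50.5] y [-86.8 -50.4] zmed 61.9
uprL 39 mean [48.9 75.9 91.7] x [46.8 51.1] y [59.1 91.8] zmed 91.5
uprR 27 mean [ 49.5 -74.2  90.9] x [47.  51.7] y [-90.4 -58.6] zmed 91.7
jawtop 678 mean [ 0.2 48.9 51.8] x [-23.3  23.9] y [ 5.4 89.1] zmed 51.8
jawL 255 mean [-0.1 75.1 51.8] x [-23.5  23.1] y [60.4 89.5] zmed 51.8
jawR 223 mean [ 0.4 20.2 51.9] x [-23.  24.] y [ 5.1 34.6] zmed 51.9
fence 116 mean [-48.4 104.2  31.4] x [-68.7 -26.9] y [ 97.1 110.4] zmed 31.4
```

```bash
python3 -c "
from plant import job; print(job.job_done())"
```

```text
the job is handed in; nothing more can be done
None
```

The rail is hooked and locked in the fixture, and the jaw blank sits square and flush in the corner between rail and fence. The job is handed in; the last reading of the robot's clock was about 26 s against the 72 s limit.

- **Rail:** I gripped it, turned it about 167°, hooked both tabs into the slots and pushed it down onto the ledges with about 42 N. An upward pull of about 16 N moved it only about 2 mm, so the catches hold. I could not see the catches themselves, so that pull and the level rail are the evidence that both snapped out.
- **Jaw blank:** I set the silver blank on the plate and pushed it against the rail (about 28 N), then against the fence (about 17 N), then lightly against the rail again (about 11 N). I left the red and yellow look-alikes alone.

| Last camera check (mm) | Measured | Expected |
|---|---|---|
| Rail top, left / middle / right | 61.8–62.0 | 62 |
| Upright to rail, centre to centre | 12.9–13.7 | 13 |
| Rail to jaw, centre to centre, both cameras | about 35 | 35 |
| Jaw along the rail (y) | 46–47 | 47 |

**Disagreements:**
- The two cameras differ by 2–3 mm in absolute x, so I relied on distances measured within one picture.
- The side camera's fit showed the jaw 1.65° off square and the top camera's 0.5° the other way. I put this down to fit error, because both pictures show the faces flush.

The robot ended clear of everything. I did not re-measure the other things on the bench, but no move went near them.

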